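# Close the bottom layer of a jar carrier with its drilled divider shelf

### The job

Pack the jar carrier on the right of the bench: stand the loose white jar upright in the empty pocket of its bottom layer, then take the drilled divider shelf off the sloping drying stand, thread its hole over the carrier's vertical rod and lower it level, in hand all the way, until it lies flat on the rod's collar and both end posts with its long edges in line with the tray. Leave the other jar in its pocket, and do not move the dropper bottle or the petri dish.

Things in the scene. Friction and masses are not known exactly. Their poses are not given: they have to be found in the camera images.
- carrier: Two-layer jar carrier fixed to the bench: white tray 196 x 80 mm, two square pockets in a row, a steel rod at one end, two posts at the other. Origin: centre of its underside, on the bench; x along the length towards the rod, y across, z up. At x = -91 mm, y = +-20 mm stand two steel posts of 10 mm diameter, tops at z = 88 mm, level with the rod's collar.
- empty_pocket (a point): Centre of the floor of the carrier's empty pocket (next to the posts), at x = -48 mm, z = 8 mm in the carrier; pocket 64 mm square inside, open above, walls 15 mm high; axes as the carrier's
- full_pocket (a point): Centre of the floor of the like pocket next to the rod, at x = +22 mm, z = 8 mm in the carrier, where stored_jar stands; axes as the carrier's
- rod_collar (a point): Centre of the top of the 30 mm collar round the rod, at x = +80 mm, z = 88 mm in the carrier; axes as the carrier's. The vertical steel rod is 14 mm in diameter and rises 90 mm above this point, its last 18 mm tapering to 6 mm. The shelf's final place is flat on this collar and the two posts, clear above the jars.
- shelf: Grey drilled divider shelf, 196 x 76 x 10 mm, 0.20 to 0.33 kg, rims along the long edges up to z = 16 mm. Origin: centre of its underside; x along the length towards the hole, y across, z out of the upper side. Starts loose on the drying stand, hole end away from the robot, its z tilted 30 degrees from vertical to the robot's right; centre of mass under the grip tab.
- hole (a point): Centre of the hole's mouth in the shelf's underside, at x = +80 mm in the shelf; axes as the shelf's. The hole is 20 mm in diameter and runs on through an aluminium sleeve (35 mm outside) on the upper side, up to 36 mm above the underside
- grip_tab (a point): Point inside the shelf's upright grip tab to hold it by, at x = +5 mm, z = 45 mm in the shelf; axes as the shelf's. The tab is 12 mm thick in y, 50 mm long in x, its top 16 mm above this point
- stand: Steel drying stand fixed to the bench, 200 x 84 mm; x along its length (away from the robot), y across. Its panel slopes up at 30 degrees towards +y, with a 12 mm ledge along the low edge that stops the shelf sliding, so the shelf lifts off square to the panel. Origin: centre of its underside on the bench; the shelf's origin starts 120 mm above it.
- jar: Loose white plastic jar with blue lid, 56 mm diameter, 68 mm tall with lid (solid to 62 mm), 0.08 to 0.17 kg, standing on the bench in front of the drying stand. Origin: centre of its underside, z up. Between it and the carrier lies a grey instrument box, 146 mm high with the timer on it; behind that, 0.63 m from the robot, a tall glass bath with a rim 0.3 m up: carry over the box, in front of the bath
- stored_jar: An identical jar already standing in the pocket next to the rod; leave it. Origin: centre of its underside
- dropper_bottle: Bystander: small brown dropper bottle, 33 mm diameter, 64 mm tall, behind the carrier. Origin: centre of its underside
- petri_dish: Bystander: covered petri dish, 64 mm diameter, 16 mm tall, behind the carrier. Origin: centre of its underside
There are look-alikes about, which are no part of the job. Leave any green look-alike of the stored_jar alone.

How it is judged (in metres and radians):
On the way, in this order (a step that is already met when the one before it is completed fails the run):
1. the loose jar stands in the empty pocket of the bottom layer (horizontal distance between jar and empty_pocket below 0.007 m and z of jar in the frame of empty_pocket between -0.004 and 0.004 m and angle between jar's own z axis and vertical below 0.08 rad), for 0.2 s.
2. the shelf, threaded on the rod and still held, has been lowered to within 15 mm of the collar (horizontal distance between hole and rod_collar below 0.008 m and z of hole in the frame of rod_collar below 0.015 m and contact force between the fingers and shelf above 0.5 N), for 0.1 s.
At the end, for the whole second after the job is handed in: Both jars upright in their pockets, within 7 mm of centre, on the floor; shelf on the rod and over the tray, underside within 4 mm of the collar top, level within 0.04 rad, in line with the tray within 0.1 rad; all released and at rest (all of step 1 and horizontal distance between stored_jar and full_pocket below 0.007 m and z of stored_jar in the frame of full_pocket between -0.004 and 0.004 m and angle between stored_jar's own z axis and vertical below 0.08 rad and horizontal distance between hole and rod_collar below 0.006 m and z of hole in the frame of rod_collar between -0.004 and 0.004 m and angle between shelf's own z axis and vertical below 0.04 rad and angle between the x axis of shelf and the x axis of carrier, either way round below 0.1 rad and x of shelf in the frame of rod_collar below -0.06 m and linear speed of each of shelf, jar below 0.01 m/s); the robot touches nothing.
It fails at once if the dropper bottle is moved by more than 20 mm (distance of dropper_bottle from where it was at the start of the episode above 0.02 m).
It fails at once if the petri dish is moved by more than 20 mm (distance of petri_dish from where it was at the start of the episode above 0.02 m).
It also fails if it takes over 64 s, if anything falls off the work surface, if the arm or the gripper's body presses on something with over 40 N, if the wrist force passes 120 N, or if a joint passes its speed limit or range.

### The arm

A 6-joint arm with a two-finger parallel gripper is mounted at the origin on a cart in front of the work surface, level with it; the furniture and walls round the work are solid. World frame = base frame: x ahead of the robot, y to its left, z up, the work surface at z = 0. Lengths are in mm, angles in degrees, forces in N, time in s.
With the tool pointing down it reaches from about 350 to 850 mm from the base axis. Payload 8.1 kg.
Tool frame: the origin (TCP) lies between the finger pads; the fingertips stand 22 mm ahead of it and the grasp point (between the pads) lies 3 mm ahead of it; z points along the fingers, y is the line along which they close (so a half turn about z gives the same grasp; the last joint's range is limited). The gripper opens to 85 mm and grips with 20 to 120 N. Pads are 22 mm wide; open, the fingers measure 114 mm over their backs; the gripper's body (76 mm by 85 mm) begins 54 mm behind the grasp point. The pads swing forward as they close: fully open they stand 13 mm farther back than shut.
Start: joints at [68.274, 7.471, 85.268, -0, 87.261, -4.893], TCP at [173.733, 574.302, 253.292] pointing down, gripper open.
Joint ranges: [-169.43, 169.43], [-51.17, 129.36], [1.28, 143.12], [-76.62, 256.62], [0, 156.53], [-152.29, 152.29]. Speed limits (degrees/s): [136.94, 136.94, 159.86, 180, 180, 180].

### API

Orientations are given as [roll, pitch, yaw] about the fixed x, y, z axes, in that order (R = Rz(yaw) Ry(pitch) Rx(roll)).
In Python, from bench import r, vision gives the robot as it stands.
- The arm moves only by the tool step_arm, never from a script. Its argument "targets" is a list that holds one entry, the list of rows, each a list of 6 numbers: the shift along the world's x, y, z in mm, then the turn, a rotation vector about the world's x, y, z in rad. In form: [[[x, y, z, rx, ry, rz], ...]]. A call has 1 to 12 rows; each row is the pose to reach, as a shift and turn from the pose commanded when the call began; what a row does not reach only later rows make up. A row lasts 1/12 s, in which the tool goes at most 41.7 mm and 7.16 degrees, less where a joint would pass 70% of its speed; a pose out of reach is approached as far as the arm can. A call with a gripper value outside its range is refused whole. "fingers" is the gripper's target within -1 to 1 (shut at 1, half-way at 0, fully open at -1), set as the call begins (left out, the last holds). The fingers move at their own pace and stop on an object; "newtons" is the grip in N (left out, the last holds). Time passes only in rows, so rows that repeat a pose let the fingers close. It gives the time, the measured TCP pose, the force, the opening and the grip force at its end, in the units of the state.
- r.sense(): the state, without advancing time (a new reading comes with each control period).
- vision.snapshot(name): name is "scene" or "top"; returns a dict with "img" (480x640x3 uint8, blue, green, red), "mtx" (3x3 intrinsics, pixels), "eye" and "attitude" of the camera in the world. Camera axes: x right, y up, looking along -z (the intrinsics and any distortion apply to the point x, -y, -z); pixel columns grow to the right and rows downward; lengths in mm; the calibration is good to about 2 mm. A picture is of the moment at which its call begins. There is no depth.
- r.hand_in(): hands the job in; it is judged then, once.
The state is a dict: "time": time; "joint_pos": joint angles; "qd": joint speeds; "joint_efforts": joint torques, N m; "tool_pos": TCP position; "tcp_rot": TCP orientation; "ft_force": force on the tool from outside, world axes, zero at the start; "wrist_torque": the same for the moment, N m; "finger_gap": finger opening in mm; "grip_force": force on a finger pad.
Only numpy, scipy, OpenCV 4.12 (cv2) and the standard library are available. Lean on these libraries where they do the work, as an engineer would, in place of code of your own. Each camera call takes 0.05 s, during which the arm holds its last target. There are 200 camera calls.

## Working session

There is one attempt and no reset: what is moved stays moved. The work goes in short steps, Python scripts to look and compute and a tool call to move; the robot and the scene stay as the last step left them, time stands still between calls to the robot, and variables do not carry over. Pictures are saved under pics/ and viewed, at most 10 in all, crops included, and the job is handed in when it is done.

Besides the shell and the picture viewer there is one more tool, called after "Call:" by a JSON object that holds its "method" and its "body", one argument or row to a line. step_arm: Moves the arm, as the interface text tells. Its arguments: {"type":"object","properties":{"targets":{"type":"array"},"fingers":{"type":"number"},"newtons":{"type":"number"}},"required":["targets"]}

```bash
mkdir -p pics; cat > h.py <<'E'
import numpy as np, cv2
from scipy.spatial.transform import Rotation as R
from bench import r, vision
E
python3 - <<'E'
from h import *
import pickle
d={}
for n in("scene","top"):
    s=vision.snapshot(n); d[n]=s
    cv2.imwrite(f"pics/{n}0.png",s["img"]); print(n,{k:np.array(v).round(3).tolist() for k,v in s.items() if k!="img"})
pickle.dump(d,open("s0.pkl","wb"))
print(r.sense())
E
```

```text
scene {'mtx': [[460.633, 0.0, 319.835], [0.0, 460.633, 238.548], [0.0, 0.0, 1.0]], 'eye': [129.651, -554.125, 932.105], 'attitude': [38.999, -0.514, -40.289]}
top {'mtx': [[460.362, 0.0, 319.839], [0.0, 460.362, 240.193], [0.0, 0.0, 1.0]], 'eye': [472.461, -65.197, 1221.626], 'attitude': [4.414, -0.839, -89.047]}
{'time': 0.1, 'joint_pos': array([ 6.82728128e+01,  7.51034732e+00,  8.53232868e+01,  5.59465076e-04,
        8.72593310e+01, -4.89357307e+00]), 'qd': array([ 0.06478843, -0.13257513, -0.18567587, -0.03031183,  0.03333365,
       -0.05249704]), 'joint_efforts': array([ 8.59399097e-04, -5.70953143e+01, -5.01942980e+01, -2.68405292e-04,
        8.09849182e-03,  2.78306095e-05]), 'tool_pos': array([173.57147559, 573.88142298, 252.35143129]), 'tcp_rot': array([-1.79907421e+02, -8.48715095e-03,  1.63166352e+02]), 'ft_force': array([0.77458938, 0.17698696, 0.05040261]), 'wrist_torque': array([-0.0524931 ,  0.03676589,  0.02464956]), 'grip_force': 0.0, 'finger_gap': 85.78872203297728}
```

View pics/scene0.png

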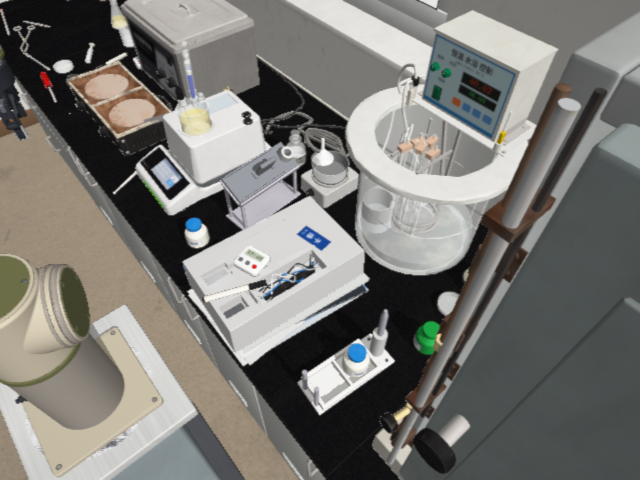

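View pics/top0.png

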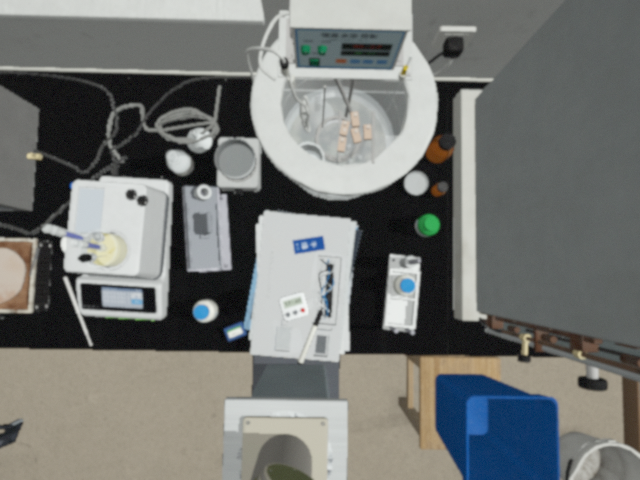

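Candidates:
- **Loose jar:** blue lid at top (205,310), scene (194,230), in front of the stand.
- **Stored jar:** blue lid in the carrier at top (405,286).
- **Green look-alike:** top (428,225), which I'll leave alone.
- **Shelf:** on the stand at top (205,230).

Next I'll check these in enlarged crops.

```bash
python3 - <<'E'
import pickle,cv2,numpy as np
d=pickle.load(open("s0.pkl","rb"))
def comp(img,boxes,f,name):
    out=np.zeros((600,800,3),np.uint8);x0=0
    for (a,b,c,e) in boxes:
        p=cv2.resize(img[b:e,a:c],None,fx=f,fy=f,interpolation=cv2.INTER_CUBIC)
        for k in range(0,c-a,10): cv2.line(p,(k*f,0),(k*f,6 if k%50 else 14),(0,255,255),1)
        for k in range(0,e-b,10): cv2.line(p,(0,k*f),(6,k*f),(0,255,255),1)
        out[:p.shape[0],x0:x0+p.shape[1]]=p; x0+=p.shape[1]+4
    cv2.imwrite(name,out[:, :min(x0,800)])
comp(d["top"]["img"],[(170,180,250,330),(375,240,435,340)],5 if 0 else 4,"pics/topc.png")
comp(d["scene"]["img"],[(180,140,310,255),(295,300,400,415)],3,"pics/x.png")
comp(d["scene"]["img"],[(215,140,310,255),(295,300,400,415)],4,"pics/scenec.png")
E
```

```text
Traceback (most recent call last):
ValueError: could not broadcast input array from shape (460,420,3) into shape (460,416,3)
```

View pics/topc.png

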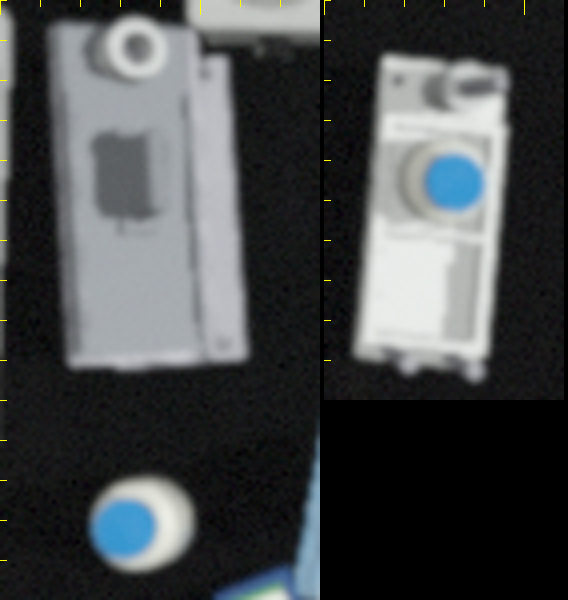

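```bash
python3 - <<'E'
import pickle,cv2,numpy as np
d=pickle.load(open("s0.pkl","rb"))
out=np.zeros((460,790,3),np.uint8);x0=0;f=4
for (a,b,c,e) in [(215,140,308,255),(298,305,398,415)]:
    p=cv2.resize(d["scene"]["img"][b:e,a:c],None,fx=f,fy=f,interpolation=cv2.INTER_CUBIC)
    for k in range(0,c-a,10): cv2.line(p,(k*f,0),(k*f,6 if k%50 else 14),(0,255,255),1)
    for k in range(0,e-b,10): cv2.line(p,(0,k*f),(6,k*f),(0,255,255),1)
    out[:p.shape[0],x0:x0+p.shape[1]]=p; x0+=p.shape[1]+4
cv2.imwrite("pics/scenec.png",out)
E
```

```text
(no output)
```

View pics/scenec.png

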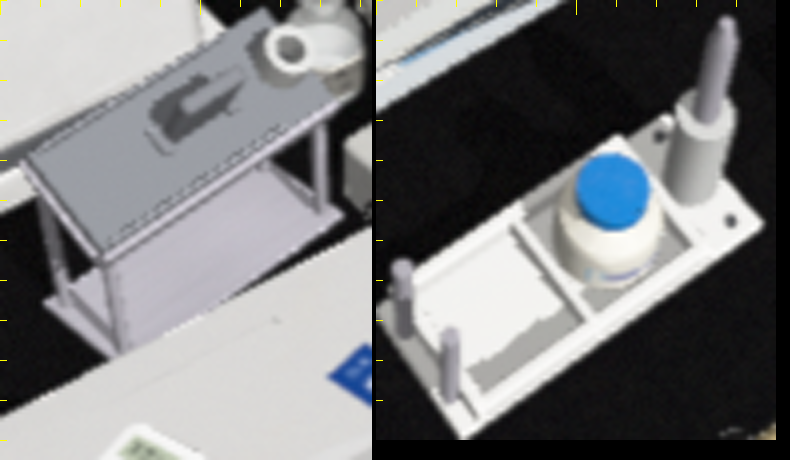

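Shown in the crops (crop pixels):
- **Loose jar:** lid at top crop (123,528).
- **Shelf:** sleeve mouth at (134,48) top and (290,48) scene. The near corners are at scene (25,158) and (100,258).
- **Carrier:** post tops at (411,368) and (477,375) top, and (403,263) and (449,333) scene. The rod tip is at scene (728,20).

The blue-lidded jar in front of the stand is the loose one.

```bash
cat >> h.py <<'E'
from scipy.optimize import least_squares
def proj(s,P):
    q=(np.atleast_2d(P)-s["eye"])@R.from_euler("xyz",s["attitude"],degrees=True).as_matrix()
    q=np.c_[q[:,0],-q[:,1],-q[:,2]]@np.array(s["mtx"]).T
    return q[:,:2]/q[:,2:]
def fit(obs,d,x0,roll=0,z=0,free=3):
    # obs: (camera, local point, pixel)
    def res(v):
        yaw=v[2] if free==3 else 0
        M=R.from_euler("xyz",[roll,0,yaw],degrees=True)
        return np.concatenate([(proj(d[c],M.apply(p)+[v[0],v[1],z])-u)[0] for c,p,u in obs])
    o=least_squares(res,x0[:free],loss="soft_l1",x_scale=[1,1,.1][:free]); return o.x,res(o.x).reshape(-1,2).round(1)
E
python3 - <<'E'
from h import *
import pickle
d=pickle.load(open("s0.pkl","rb"))
t1=lambda u,v:(169.6+u/4,179.6+v/4); t2=lambda u,v:(374.6+(u-324)/4,239.6+v/4)
s1=lambda u,v:(214.6+u/4,139.6+v/4); s2=lambda u,v:(297.6+(u-376)/4,304.6+v/4)
T,S="top","scene"
car=[(T,[-91,20,88],t2(411,366)),(T,[-91,-20,88],t2(477,374)),(T,[80,0,178],t2(500,82)),(T,[98,40,8],t2(385,58)),
 (S,[-91,20,88],s2(403,263)),(S,[-91,-20,88],s2(449,333)),(S,[80,0,178],s2(728,20)),(S,[80,0,88],s2(706,112))]
print("carrier",*fit(car,d,[350,-290,0]))
sh=[(T,[80,0,36],t1(134,48)),(T,[-98,38,16],t1(68,364)),(T,[98,38,16],t1(50,25)),
 (S,[80,0,36],s1(290,48)),(S,[-98,38,16],s1(25,158)),(S,[-98,-38,16],s1(100,252)),(S,[98,38,16],s1(264,10))]
print("shelf",*fit(sh,d,[480,260,0],30,120))
for n,obs,x0 in [("jar",[(T,[0,0,68],t1(123,528)),(S,[0,0,68],(194,224.5))],[330,180]),("stored",[(T,[0,0,76],t2(454,183)),(S,[0,0,76],s2(614,185))],[370,-290])]:
    print(n,*fit(obs,d,x0,free=2))
# lid blobs
for c in d:
    h=cv2.cvtColor(d[c]["img"],cv2.COLOR_BGR2HSV); m=cv2.inRange(h,(98,150,150),(112,255,255))
    n,l,st,ce=cv2.connectedComponentsWithStats(m)
    print(c,[(ce[i].round(1).tolist(),st[i].tolist()) for i in range(1,n) if st[i,4]>60])
E
```

```text
carrier [ 432.11642216 -296.33449737   -5.30280493] [[-1.1 -0.9]
 [-1.3 -1.1]
 [-0.3  0. ]
 [-0.6 -0.2]
 [ 0.   1.2]
 [ 0.4  0.5]
 [-0.2  0.9]
 [-0.   0.5]]
shelf [581.42508466 207.5144318    5.10976298] [[-0.4  0.8]
 [ 1.4 -0.9]
 [ 1.7  0.1]
 [-0.7  0.6]
 [-0.3 -1.7]
 [ 0.2 -0.5]
 [-0.3 -1.3]]
jar [379.2865526  210.54276256] [[ 0.6  0. ]
 [-0.4 -0.8]]
stored [ 453.47845462 -298.71143656] [[-0.2 -0.4]
 [-0.1  0.3]]
scene [([193.3, 224.1], [186, 218, 15, 14, 165]), ([313.2, 237.5], [298, 227, 32, 23, 230]), ([356.8, 352.4], [348, 344, 18, 18, 249])]
top [([310.8, 244.1], [295, 238, 28, 14, 167]), ([407.1, 285.1], [401, 280, 13, 12, 118]), ([200.5, 311.8], [194, 306, 14, 12, 136]), ([476.3, 416.1], [467, 396, 21, 58, 761])]
```

Carrier: (432,-296), yaw -5.3°. Shelf: (581,207,120), yaw 5.1°. Jar: (379,210). The stored jar fit agrees with its pocket to under 1 mm, so I'll move above the loose jar, already turned to the carrier's yaw.

Call:
{"method": "step_arm", "body": {
  "targets": [
    [[40, -40, -10, 0, 0, 0.05], [80, -75, -20, 0, 0, 0.1], [110, -110, -30, 0, 0, 0.15], [130, -150, -40, 0, 0, 0.2], [145, -190, -50, 0, 0, 0.2], [160, -230, -60, 0, 0, 0.2], [175, -270, -70, 0, 0, 0.2], [190, -305, -80, 0, 0, 0.2], [200, -340, -92, 0, 0, 0.2012], [205.6, -363.8, -103.3, 0, 0, 0.2012], [205.6, -363.8, -103.3, 0, 0, 0.2012], [205.6, -363.8, -103.3, 0, 0, 0.2012]]
  ],
  "fingers": -1
}}

```text
time: 1.1
tool_pos: [378.8, 206.4, 147.5]
tcp_rot: [-179.8, -0.2, 174.5]
ft_force: [-0.4, 0.2, -1.0]
finger_gap: 85.3
grip_force: 0.0
```

Call:
{"method": "step_arm", "body": {
  "targets": [
    [[0, 0, 0, 0, 0, 0], [0, 0, -25, 0, 0, 0], [0, 0, -50, 0, 0, 0], [0, 0, -75, 0, 0, 0], [0, 0, -95, 0, 0, 0], [0, 0, -101, 0, 0, 0], [0, 0, -101, 0, 0, 0], [0, 0, -101, 0, 0, 0]]
  ]
}}

```text
time: 1.77
tool_pos: [379.5, 211.3, 49.8]
tcp_rot: [180.0, 0.0, 174.8]
ft_force: [0.1, 0.1, -0.1]
finger_gap: 84.7
grip_force: 0.0
```

Call:
{"method": "step_arm", "body": {
  "targets": [
    [[0, 0, 0, 0, 0, 0], [0, 0, 0, 0, 0, 0], [0, 0, 0, 0, 0, 0], [0, 0, 0, 0, 0, 0], [0, 0, 0, 0, 0, 0], [0, 0, 0, 0, 0, 0], [0, 0, 0, 0, 0, 0], [0, 0, 0, 0, 0, 0]]
  ],
  "fingers": 1,
  "newtons": 40
}}

```text
time: 2.43
tool_pos: [380.5, 211.1, 50.7]
tcp_rot: [179.9, 0.1, 174.7]
ft_force: [-1.3, 1.1, 7.0]
finger_gap: 55.3
grip_force: 41.5
```

```bash
python3 - <<'E'
from h import *
import pickle
s=r.sense(); print(s["tool_pos"],s["tcp_rot"],s["ft_force"])
for n in ("scene","top"):
    q=vision.snapshot(n); cv2.imwrite(f"pics/{n}1.png",q["img"])
    h=cv2.cvtColor(q["img"],cv2.COLOR_BGR2HSV); m=cv2.inRange(h,(98,150,150),(112,255,255))
    k,l,st,ce=cv2.connectedComponentsWithStats(m)
    print(n,[(ce[i].round(1).tolist(),st[i].tolist()) for i in range(1,k) if st[i,4]>20])
a=cv2.imread("pics/scene1.png")[150:290,130:330]; b=cv2.imread("pics/top1.png")[220:360,130:330]
cv2.imwrite("pics/g1.png",cv2.resize(np.hstack([a,b]),None,fx=2,fy=2))
E
```

```text
[380.4891868  211.13619924  50.72482216] [1.79911415e+02 1.31176647e-01 1.74691914e+02] [-1.331916    1.14015882  7.01545016]
scene [([309.9, 235.0], [300, 227, 23, 18, 103]), ([356.8, 352.4], [348, 344, 18, 18, 247])]
top [([310.6, 244.2], [295, 238, 28, 14, 170]), ([407.1, 285.1], [401, 280, 13, 12, 117]), ([476.0, 417.9], [467, 396, 21, 81, 793])]
```

View pics/g1.png

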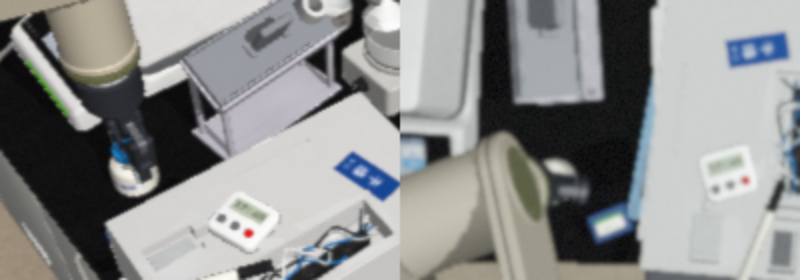

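The jar is held (gap 55.3 mm, 41 N); both views show it upright between the pads. Next I'll lift it and carry it over the box.

Call:
{"method": "step_arm", "body": {
  "targets": [
    [[0, 0, 10, 0, 0, 0], [0, 0, 35, 0, 0, 0], [0, 0, 65, 0, 0, 0], [0, 0, 95, 0, 0, 0], [0, 0, 125, 0, 0, 0], [0, 0, 155, 0, 0, 0], [0, 0, 180, 0, 0, 0], [0, -10, 195, 0, 0, 0], [0, -30, 200, 0, 0, 0], [0, -60, 200, 0, 0, 0], [0, -95, 200, 0, 0, 0], [0, -130, 200, 0, 0, 0]]
  ]
}}

```text
time: 3.53
tool_pos: [379.0, 79.5, 250.2]
tcp_rot: [180.0, 0.1, 174.8]
ft_force: [0.9, -1.1, -1.9]
finger_gap: 55.1
grip_force: 42.8
```

Call:
{"method": "step_arm", "body": {
  "targets": [
    [[0, -35, 0, 0, 0, 0], [0, -70, 0, 0, 0, 0], [0, -105, 0, 0, 0, 0], [1, -140, 0, 0, 0, 0], [1, -175, 0, 0, 0, 0], [2, -210, 0, 0, 0, 0], [2, -245, 0, 0, 0, 0], [3, -280, 0, 0, 0, 0], [4, -315, 0, 0, 0, 0], [5, -345, 0, 0, 0, 0], [5, -365, 0, 0, 0, 0], [5, -372.5, 0, 0, 0, 0]]
  ]
}}

```text
time: 4.53
tool_pos: [383.7, -294.7, 249.8]
tcp_rot: [-179.9, 0.0, 174.5]
ft_force: [-0.3, 0.6, -2.6]
finger_gap: 54.7
grip_force: 42.9
```

Call:
{"method": "step_arm", "body": {
  "targets": [
    [[0, 0, -10, 0, 0, 0], [0, 0, -35, 0, 0, 0], [0, 0, -60, 0, 0, 0], [0, 0, -85, 0, 0, 0], [0, 0, -110, 0, 0, 0], [0, 0, -130, 0, 0, 0], [0, 0, -140, 0, 0, 0], [0, 0, -145, 0, 0, 0], [0, 0, -145, 0, 0, 0], [0, 0, -145, 0, 0, 0], [0, 0, -145, 0, 0, 0], [0, 0, -145, 0, 0, 0]]
  ]
}}

```text
time: 5.53
tool_pos: [385.2, -292.7, 105.6]
tcp_rot: [-179.9, 0.1, 174.7]
ft_force: [-0.1, -0.4, -2.4]
finger_gap: 55.0
grip_force: 42.9
```

```bash
python3 - <<'E'
from h import *
s=r.sense(); print(s["tool_pos"],s["tcp_rot"],s["ft_force"])
a=vision.snapshot("scene"); b=vision.snapshot("top")
C=np.array([432.1,-296.3,0]);M=R.from_euler("z",-5.3,degrees=True)
p=M.apply([-48,0,0])+C; print(p)
# predicted jar bottom rim position if centred at p, underside z=47.5
for q,(x,y,w,h) in ((a,(280,280,130,140)),(b,(345,230,90,140))):
    pass
th=np.linspace(0,2*np.pi,60); im=cv2.resize(a["img"][290:420,280:410],None,fx=4.5,fy=4.5,interpolation=cv2.INTER_CUBIC)
z=s["tool_pos"][2]-50.7; print("z",z)
for zz in (z,):
    u=proj(a,np.c_[p[0]+28*np.cos(th),p[1]+28*np.sin(th),0*th+zz]); u=((u-[280,290]+.5)*4.5).astype(int)
    cv2.polylines(im,[u.reshape(-1,1,2)],True,(0,0,255),1)
cv2.imwrite("pics/p1.png",im)
E
```

```text
[ 385.18846819 -292.69470661  105.57473442] [-1.79907589e+02  1.23191972e-01  1.74693828e+02] [-0.09416342 -0.36619577 -2.38358692]
[ 384.30521449 -291.8662118     0.        ]
z 54.87473441587747
```

View pics/p1.png

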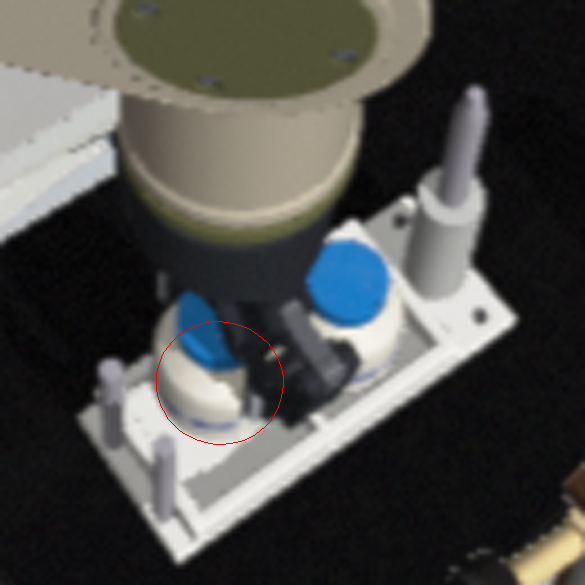

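The jar hangs above the empty pocket, its left edge on the red predicted circle at x≈157. Next I'll lower it.

Call:
{"method": "step_arm", "body": {
  "targets": [
    [[0, 0.5, -8, 0, 0, 0], [0, 0.5, -18, 0, 0, 0], [0, 0.5, -28, 0, 0, 0], [0, 0.5, -34, 0, 0, 0], [0, 0.5, -38, 0, 0, 0], [0, 0.5, -41, 0, 0, 0], [0, 0.5, -43, 0, 0, 0], [0, 0.5, -44, 0, 0, 0], [0, 0.5, -44, 0, 0, 0], [0, 0.5, -44, 0, 0, 0]]
  ]
}}

```text
time: 6.47
tool_pos: [384.5, -291.7, 60.3]
tcp_rot: [-180.0, 0.0, 174.7]
ft_force: [-0.4, -0.5, -1.9]
finger_gap: 54.8
grip_force: 42.9
```

Call:
{"method": "step_arm", "body": {
  "targets": [
    [[0, 0, -1, 0, 0, 0], [0, 0, -2, 0, 0, 0], [0, 0, -2.5, 0, 0, 0], [0, 0, -2.5, 0, 0, 0], [0, 0, -2.5, 0, 0, 0]]
  ]
}}

```text
time: 6.88
tool_pos: [384.7, -291.9, 58.8]
tcp_rot: [-180.0, 0.0, 174.7]
ft_force: [-4.2, 2.5, 9.8]
finger_gap: 54.8
grip_force: 44.0
```

Contact came at the predicted height (58.8). Now I'll release and rise.

Call:
{"method": "step_arm", "body": {
  "targets": [
    [[0, 0, 0, 0, 0, 0], [0, 0, 0, 0, 0, 0], [0, 0, 0, 0, 0, 0], [0, 0, 0, 0, 0, 0], [0, 0, 0, 0, 0, 0], [0, 0, 0, 0, 0, 0]]
  ],
  "fingers": -1
}}

```text
time: 7.38
tool_pos: [384.3, -291.5, 57.4]
tcp_rot: [180.0, -0.0, 174.7]
ft_force: [0.0, 0.1, 0.5]
finger_gap: 85.3
grip_force: 0.0
```

Call:
{"method": "step_arm", "body": {
  "targets": [
    [[0, 0, 10, 0, 0, 0], [0, 0, 35, 0, 0, 0], [0, 0, 70, 0, 0, 0], [0, 0, 105, 0, 0, 0], [0, 0, 140, 0, 0, 0], [0, 0, 170, 0, 0, 0], [0, 10, 190, 0, 0, 0], [0, 40, 200, 0, 0, 0], [0, 80, 200, 0, 0, 0], [0, 120, 200, 0, 0, 0], [0, 160, 200, 0, 0, 0], [0, 200, 200, 0, 0, 0]]
  ]
}}

```text
time: 8.38
tool_pos: [383.8, -90.0, 258.4]
tcp_rot: [-180.0, 0.1, 174.6]
ft_force: [1.1, 1.0, 0.5]
finger_gap: 85.2
grip_force: 0.0
```

```bash
python3 - <<'E'
from h import *
import pickle
print(r.sense()["tool_pos"])
d={n:vision.snapshot(n) for n in ("scene","top")}; pickle.dump(d,open("s1.pkl","wb"))
B={}
for n in d:
    h=cv2.cvtColor(d[n]["img"],cv2.COLOR_BGR2HSV); m=cv2.inRange(h,(98,150,150),(112,255,255))
    k,l,st,ce=cv2.connectedComponentsWithStats(m)
    print(n,[(ce[i].round(1).tolist(),st[i].tolist()) for i in range(1,k) if st[i,4]>20])
cv2.imwrite("pics/c2.png",cv2.resize(np.hstack([d["scene"]["img"][290:420,280:410],d["top"]["img"][235:365,350:480]]),None,fx=3,fy=3,interpolation=cv2.INTER_CUBIC))
E
```

```text
[383.82867586 -89.96224147 258.39798188]
scene [([310.0, 235.3], [300, 227, 23, 18, 134]), ([356.8, 352.4], [348, 344, 18, 18, 248]), ([327.5, 371.1], [319, 362, 18, 19, 277])]
top [([310.7, 244.1], [295, 238, 28, 14, 170]), ([407.1, 285.1], [401, 280, 13, 12, 117]), ([403.8, 313.7], [398, 308, 13, 12, 121]), ([476.3, 416.0], [467, 396, 21, 57, 762]), ([467.3, 467.4], [467, 457, 2, 20, 26])]
```

View pics/c2.png

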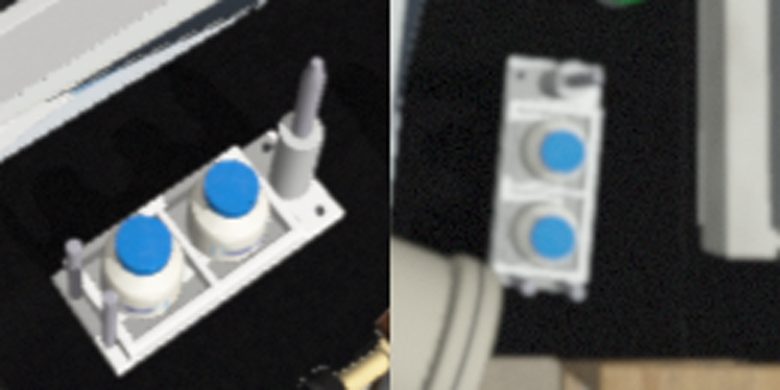

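Both jars stand upright in their pockets (loose jar lid at scene crop (143,245), stored at (231,188)). Next I'll compute the shelf approach.

```bash
python3 - <<'E'
from h import *
import pickle
d=pickle.load(open("s1.pkl","rb"))
for n,t,s in(("jar",(403.8,313.7),(327.5,370.6)),("stored",(407.1,285.1),(356.8,351.9))):
    print(n,*fit([("top",[0,0,76],t),("scene",[0,0,76],s)],d,[400,-290],free=2))
S=np.array([581.4,207.5,120]);M=R.from_euler("xyz",[30,0,5.1],degrees=True)
c=np.array([384.3,-91.4,257.5]);Rc=R.from_euler("xyz",[180,0,174.7],degrees=True)
Rt=M*R.from_euler("z",180,degrees=True)*R.from_euler("x",180,degrees=True)
print("turn",(Rt*Rc.inv()).as_rotvec().round(4), np.degrees((Rt*Rc.inv()).magnitude()))
for h in(150,48): print(h,(S+M.apply([5,0,h])).round(1),(S+M.apply([5,0,h])-c).round(1))
print("down",(M.apply([0,0,-102])).round(1))
E
```

```text
jar [ 382.19677161 -291.28540209] [[ 0.1  0.2]
 [ 0.1 -0.1]]
stored [ 452.60009437 -299.3959589 ] [[ 0.1  0.2]
 [ 0.1 -0.2]]
turn [ 0.5243 -0.0009  0.1773] 31.712398813055025
150 [593.  133.2 249.9] [208.7 224.6  -7.6]
48 [588.5 184.  161.6] [204.2 275.4 -95.9]
down [ -4.5  50.8 -88.3]
```

Call:
{"method": "step_arm", "body": {
  "targets": [
    [[0, 30, 15, 0, 0, 0], [0, 65, 30, 0, 0, 0], [10, 100, 40, 0.06, 0, 0.02], [30, 130, 40, 0.15, 0, 0.05], [55, 155, 40, 0.24, 0, 0.08], [80, 175, 40, 0.33, 0, 0.11], [105, 190, 40, 0.42, 0, 0.14], [130, 205, 35, 0.5243, -0.0009, 0.1773], [155, 215, 25, 0.5243, -0.0009, 0.1773], [180, 222, 10, 0.5243, -0.0009, 0.1773], [200, 224.6, 0, 0.5243, -0.0009, 0.1773], [208.7, 224.6, -7.6, 0.5243, -0.0009, 0.1773]]
  ],
  "fingers": 0
}}

```text
time: 9.48
tool_pos: [594.6, 133.1, 248.6]
tcp_rot: [150.0, -0.0, -174.9]
ft_force: [0.9, -0.5, -0.3]
finger_gap: 43.0
grip_force: 0.0
```

Call:
{"method": "step_arm", "body": {
  "targets": [
    [[0, 0, 0, 0, 0, 0], [0, 0, 0, 0, 0, 0], [0, 0, 0, 0, 0, 0]]
  ]
}}

```text
time: 9.73
tool_pos: [592.8, 132.8, 250.7]
tcp_rot: [150.0, 0.0, -174.9]
ft_force: [0.5, -0.1, 0.4]
finger_gap: 42.8
grip_force: 0.0
```

```bash
python3 - <<'E'
from h import *
s=r.sense(); print(s["tool_pos"],s["tcp_rot"],s["joint_pos"],s["finger_gap"])
Rt=R.from_euler("xyz",[30,0,5.1],degrees=True)*R.from_euler("x",180,degrees=True)*R.from_euler("z",180,degrees=True)
print(np.degrees((Rt*R.from_euler("xyz",s["tcp_rot"],degrees=True).inv()).as_rotvec()))
a=vision.snapshot("scene")["img"];b=vision.snapshot("top")["img"]
cv2.imwrite("pics/g2.png",np.hstack([cv2.resize(a[80:260,180:380],None,fx=2,fy=2),cv2.resize(b[120:300,150:350],None,fx=2,fy=2)]))
E
```

```text
[592.84176428 132.76976678 250.7247565 ] [ 1.50008146e+02  2.67546669e-02 -1.74905354e+02] [  -8.39147329   10.36117881   87.1655825    29.09037173   90.09926648
 -105.42315857] 42.80593872989867
[0.00573621 0.02737257 0.00535573]
```

View pics/g2.png

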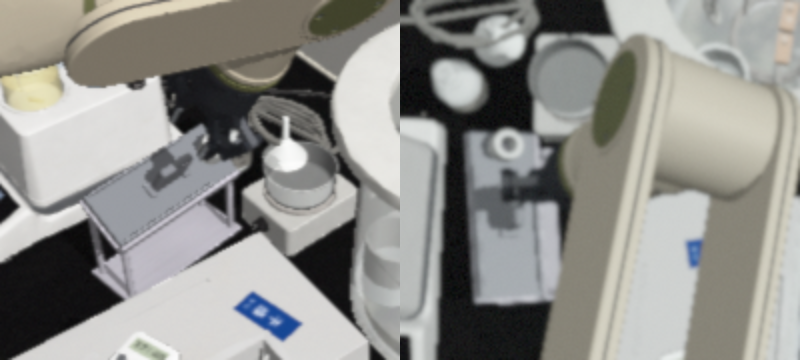

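The tool is tilted square to the shelf and lined up with the tab (top crop, fingers at (515,190)). Next I'll close in along the shelf normal and grip.

Call:
{"method": "step_arm", "body": {
  "targets": [
    [[-0.9, 10, -17.4, 0, 0, 0], [-1.8, 20, -34.8, 0, 0, 0], [-2.7, 30, -52.1, 0, 0, 0], [-3.5, 39, -67.8, 0, 0, 0], [-4.1, 46, -80, 0, 0, 0], [-4.5, 50.8, -88.3, 0, 0, 0], [-4.5, 50.8, -88.3, 0, 0, 0], [-4.5, 50.8, -88.3, 0, 0, 0]]
  ]
}}

```text
time: 10.5
tool_pos: [588.5, 183.9, 162.0]
tcp_rot: [150.0, -0.0, -174.9]
ft_force: [0.4, -0.6, 0.6]
finger_gap: 42.6
grip_force: 0.0
```

Call:
{"method": "step_arm", "body": {
  "targets": [
    [[0, 0, 0, 0, 0, 0], [0, 0, 0, 0, 0, 0], [0, 0, 0, 0, 0, 0], [0, 0, 0, 0, 0, 0], [0, 0, 0, 0, 0, 0], [0, 0, 0, 0, 0, 0], [0, 0, 0, 0, 0, 0], [0, 0, 0, 0, 0, 0]]
  ],
  "fingers": 1,
  "newtons": 80
}}

```text
time: 11.17
tool_pos: [589.5, 183.1, 162.9]
tcp_rot: [150.0, 0.1, -175.0]
ft_force: [-0.6, -5.4, 5.4]
finger_gap: 11.1
grip_force: 79.1
```

Gripped (11.1 mm, 79 N). I'll lift square to the panel first, then retract towards the robot.

Call:
{"method": "step_arm", "body": {
  "targets": [
    [[0.2, -2.5, 4.3, 0, 0, 0], [0.7, -7.5, 13, 0, 0, 0], [1.3, -15, 26, 0, 0, 0], [2, -22.5, 39, 0, 0, 0], [2.6, -30, 52, 0, 0, 0], [2.6, -34, 70, 0, 0, 0], [-5, -34, 95, 0, 0, 0], [-20, -34, 115, 0, 0, 0], [-40, -34, 130, 0, 0, 0], [-65, -34, 138, 0, 0, 0], [-90, -34, 138, 0, 0, 0], [-115, -34, 138, 0, 0, 0]]
  ]
}}

```text
time: 12.17
tool_pos: [472.6, 149.6, 300.6]
tcp_rot: [150.0, 0.1, -174.9]
ft_force: [-0.5, 0.2, -2.3]
finger_gap: 11.4
grip_force: 78.0
```

Call:
{"method": "step_arm", "body": {
  "targets": [
    [[-10, 0, 0, -0.06, 0, -0.02], [-20, -5, 0, -0.14, 0, -0.05], [-30, -15, 0, -0.23, 0.0004, -0.08], [-36.4, -30, 0, -0.32, 0.0005, -0.11], [-36.4, -55, 0, -0.41, 0.0007, -0.14], [-36.4, -85, 0, -0.48, 0.0008, -0.1623], [-36.4, -115, 0, -0.5243, 0.0009, -0.1773], [-36.4, -145, 0, -0.5243, 0.0009, -0.1773], [-36.4, -175, 0, -0.5243, 0.0009, -0.1773], [-36.4, -205, 0, -0.5243, 0.0009, -0.1773], [-36.4, -235, 0, -0.5243, 0.0009, -0.1773], [-36.4, -265, 0, -0.5243, 0.0009, -0.1773]]
  ]
}}

```text
time: 13.17
tool_pos: [436.5, -116.3, 299.9]
tcp_rot: [180.0, -0.0, 174.7]
ft_force: [0.6, 0.3, -2.4]
finger_gap: 10.8
grip_force: 78.5
```

Call:
{"method": "step_arm", "body": {
  "targets": [
    [[0, -30, 0, 0, 0, 0], [0, -60, 0, 0, 0, 0], [0, -90, 0, 0, 0, 0], [0, -120, 0, 0, 0, 0], [0, -145, 0, 0, 0, 0], [0, -165, 0, 0, 0, 0], [0, -177, 0, 0, 0, 0], [0, -181.8, 0, 0, 0, 0], [0, -181.8, 0, 0, 0, 0], [0, -181.8, 0, 0, 0, 0], [0, -181.8, 0, 0, 0, 0], [0, -181.8, 0, 0, 0, 0]]
  ]
}}

```text
time: 14.17
tool_pos: [437.4, -295.8, 299.8]
tcp_rot: [180.0, 0.0, 174.8]
ft_force: [0.1, 0.2, -3.1]
finger_gap: 11.0
grip_force: 78.4
```

```bash
python3 - <<'E'
from h import *
import pickle
s=r.sense(); print(s["time"],s["tool_pos"],s["tcp_rot"],s["ft_force"],s["wrist_torque"],s["finger_gap"])
d={n:vision.snapshot(n) for n in ("scene","top")}; pickle.dump(d,open("s2.pkl","wb"))
f=4
P=s["tool_pos"]; o=P-[0,0,48]; M=R.from_euler("z",-5.3,degrees=True)
th=np.linspace(0,2*np.pi,40); im=[]
for n,(x,y) in (("scene",(300,240)),("top",(365,210))):
    p=cv2.resize(d[n]["img"][y:y+120,x:x+98],None,fx=f,fy=f,interpolation=cv2.INTER_CUBIC)
    tf=lambda Q:((proj(d[n],Q)-[x,y]+.5)*f).astype(int).reshape(-1,1,2)
    cv2.polylines(p,[tf(M.apply(np.c_[80+10*np.cos(th),10*np.sin(th),0*th+36])-M.apply([5,0,0])+o)],True,(0,0,255),1)
    im.append(p)
cv2.imwrite("pics/h1.png",np.hstack(im))
E
```

```text
14.1667 [ 437.3970863  -295.81998718  299.80441626] [1.79990010e+02 1.43452888e-02 1.74768491e+02] [ 0.08637065  0.18558543 -3.08473436] [ 0.02603573 -0.03864791  0.003679  ] 10.982694520715022
```

View pics/h1.png

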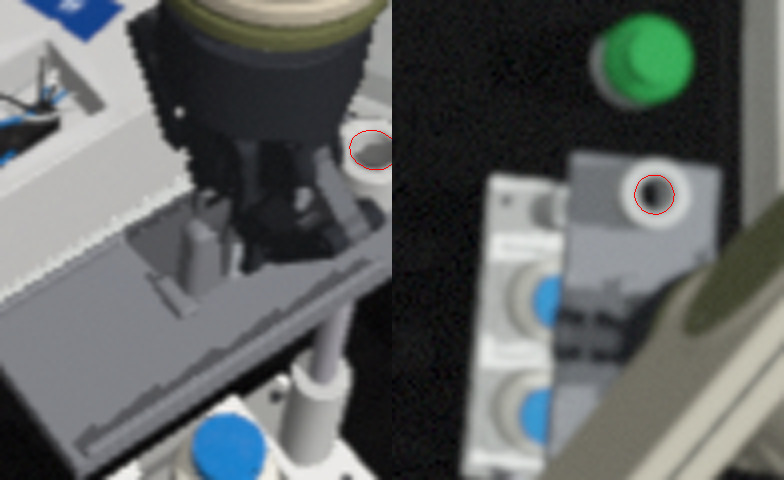

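The predicted hole mouth (red) falls on the sleeve in both views: top crop predicted (654,195), seen about (656,194), so 1 mm off. I'll fit the rod alone from the earlier crops to get the correction.

```bash
python3 - <<'E'
from h import *
import pickle
d=pickle.load(open("s0.pkl","rb"))
t2=lambda u,v:(374.6+(u-324)/4,239.6+v/4); s2=lambda u,v:(297.6+(u-376)/4,304.6+v/4)
T,S="top","scene"
print("tip",*fit([(T,[0,0,178],t2(500,82)),(S,[0,0,178],s2(728,18))],d,[510,-300],free=2))
print("collar(scene only)",*fit([(S,[0,0,88],s2(706,112))],d,[510,-300],free=2))
print("posts",*fit([(T,[0,0,88],t2(411,366)),(S,[0,0,88],s2(403,263))],d,[340,-270],free=2),*fit([(T,[0,0,88],t2(477,374)),(S,[0,0,88],s2(449,333))],d,[340,-310],free=2))
# rod outline columns in the top view: grey level profile along rows
g=cv2.cvtColor(d["top"]["img"],cv2.COLOR_BGR2GRAY); print(g[254:268,402:424])
# sleeve mouth now
e=pickle.load(open("s2.pkl","rb"))
g=e["top"]["img"]; w=(g.min(2)>150).astype(np.uint8)[245:275,415:445]
c,_=cv2.minEnclosingCircle(cv2.findNonZero(w)); m=np.array(c)+[415,245]; print("sleeve px",m)
print("hole at z 288",*fit([("top",[0,0,287.8],m)],e,[512,-303],free=2))
E
```

```text
tip [ 512.96222713 -303.05161596] [[-0.6 -0.5]
 [-0.   0.8]]
collar(scene only) [ 512.58928507 -302.93196071] [[-0. -0.]]
posts [ 343.16815091 -268.1405456 ] [[-1.  -0.8]
 [-0.   1.3]] [ 338.49497313 -308.14194735] [[-1.2 -0.6]
 [ 0.1  1.1]]
[[ 88  77  64  49  34  37  50  57  65  67  59  44  31  21  25  26  21  25
   20  18  26  25]
 [148 136 116  94  79  84 101 113 120 126 116  95  70  52  45  36  39  32
   29  22  25  25]
 [182 172 154 133 125 136 155 167 172 175 168 148 127 107  92  84  84  74
   50  35  19  24]
 [182 174 161 151 158 174 190 196 198 197 192 180 167 152 139 134 133 122
   89  46  25  16]
 [156 150 143 150 166 184 195 197 195 192 188 181 174 165 156 153 156 148
  115  62  31  17]
 [130 126 128 144 162 175 179 178 171 162 154 150 144 143 138 146 156 155
  126  74  31  16]
 [118 118 127 145 158 160 153 142 130 125 118 114 112 114 116 135 157 162
  134  82  38  22]
 [113 115 127 145 156 154 139 116 107 100  98  98 100 101 109 127 152 153
  130  79  34  21]
 [109 113 124 145 159 153 139 114 100  95  95  98 103 107 115 127 144 140
  112  67  29  27]
 [106 110 123 144 161 164 152 136 123 119 122 125 130 141 153 163 167 147
  102  49  32  23]
 [103 105 119 145 170 182 180 173 164 162 167 170 177 185 195 202 199 170
  109  49  25  32]
 [107 102 114 139 171 189 198 198 195 197 199 203 208 215 221 224 216 182
  116  50  24  23]
 [125 116 116 127 156 182 196 204 208 210 213 216 223 227 230 231 220 184
  117  47  20  23]
 [168 154 144 147 160 177 193 204 210 216 222 225 230 233 233 230 217 178
  111  46  24  17]]
sleeve px [429. 264.]
hole at z 288 [ 500.16502558 -300.46243209] [[0. 0.]]
```

The rod fits at about (512.4,-303.4), which leaves a correction of about -0.5 mm in x and y. Next I'll lower to just inside the taper and watch the forces.

Call:
{"method": "step_arm", "body": {
  "targets": [
    [[-0.5, -0.5, -8, 0, 0, 0], [-0.5, -0.5, -22, 0, 0, 0], [-0.5, -0.5, -38, 0, 0, 0], [-0.5, -0.5, -52, 0, 0, 0], [-0.5, -0.5, -62, 0, 0, 0], [-0.5, -0.5, -68, 0, 0, 0], [-0.5, -0.5, -72, 0, 0, 0], [-0.5, -0.5, -76, 0, 0, 0], [-0.5, -0.5, -79, 0, 0, 0], [-0.5, -0.5, -82, 0, 0, 0], [-0.5, -0.5, -82, 0, 0, 0], [-0.5, -0.5, -82, 0, 0, 0]]
  ]
}}

```text
time: 15.27
tool_pos: [436.7, -297.5, 217.8]
tcp_rot: [-180.0, 0.0, 174.7]
ft_force: [-0.4, -0.5, -2.8]
finger_gap: 10.8
grip_force: 78.5
```

Call:
{"method": "step_arm", "body": {
  "targets": [
    [[0, 0, -3, 0, 0, 0], [0, 0, -6, 0, 0, 0], [0, 0, -9, 0, 0, 0], [0, 0, -12, 0, 0, 0], [0, 0, -15, 0, 0, 0], [0, 0, -15, 0, 0, 0]]
  ]
}}

```text
time: 15.77
tool_pos: [436.3, -297.1, 201.6]
tcp_rot: [180.0, -0.1, 174.7]
ft_force: [-0.7, 0.1, -2.4]
finger_gap: 11.0
grip_force: 78.5
```

```bash
python3 - <<'E'
from h import *
s=r.sense(); print(s["time"],s["tool_pos"],s["tcp_rot"],s["ft_force"],s["wrist_torque"])
a=vision.snapshot("scene")["img"];b=vision.snapshot("top")["img"]
cv2.imwrite("pics/h2.png",np.hstack([cv2.resize(a[290:440,310:410],None,fx=4,fy=4,interpolation=cv2.INTER_CUBIC),cv2.resize(b[225:375,375:475],None,fx=4,fy=4,interpolation=cv2.INTER_CUBIC)]))
E
```

```text
15.7667 [ 436.2539663  -297.10006599  201.56585767] [ 1.79955897e+02 -6.70761610e-02  1.74693628e+02] [-0.66517933  0.06687528 -2.44233951] [-0.03661778  0.01759917 -0.01616842]
```

View pics/h2.png

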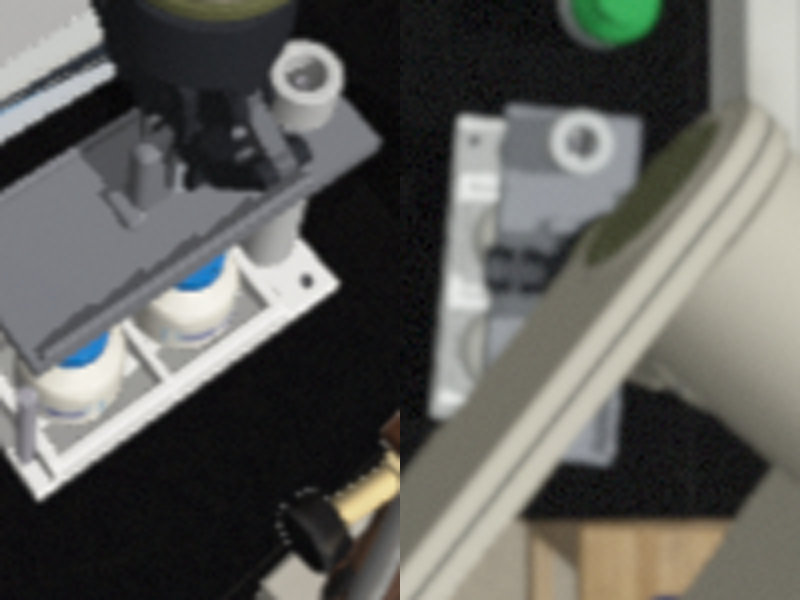

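The rod shows inside the sleeve (scene crop about (300,75)), past the taper with no contact force, so it is threaded. Next I'll lower further.

Call:
{"method": "step_arm", "body": {
  "targets": [
    [[0, 0, -5, 0, 0, 0], [0, 0, -11, 0, 0, 0], [0, 0, -17, 0, 0, 0], [0, 0, -23, 0, 0, 0], [0, 0, -29, 0, 0, 0], [0, 0, -35, 0, 0, 0], [0, 0, -41, 0, 0, 0], [0, 0, -47, 0, 0, 0], [0, 0, -52, 0, 0, 0], [0, 0, -56, 0, 0, 0], [0, 0, -58, 0, 0, 0], [0, 0, -58, 0, 0, 0]]
  ]
}}

```text
time: 16.87
tool_pos: [436.4, -297.2, 144.0]
tcp_rot: [180.0, -0.0, 174.7]
ft_force: [-0.4, 0.2, -3.1]
finger_gap: 11.1
grip_force: 78.5
```

Call:
{"method": "step_arm", "body": {
  "targets": [
    [[0, 0, -1, 0, 0, 0], [0, 0, -2, 0, 0, 0], [0, 0, -3, 0, 0, 0], [0, 0, -4, 0, 0, 0], [0, 0, -5, 0, 0, 0], [0, 0, -5, 0, 0, 0]]
  ]
}}

```text
time: 17.37
tool_pos: [436.5, -297.3, 139.4]
tcp_rot: [180.0, -0.0, 174.7]
ft_force: [1.2, 1.0, -2.6]
finger_gap: 11.2
grip_force: 78.5
```

Call:
{"method": "step_arm", "body": {
  "targets": [
    [[0, 0, -0.7, 0, 0, 0], [0, 0, -1.4, 0, 0, 0], [0, 0, -2.1, 0, 0, 0], [0, 0, -2.8, 0, 0, 0], [0, 0, -2.8, 0, 0, 0]]
  ]
}}

```text
time: 17.78
tool_pos: [436.6, -297.4, 136.8]
tcp_rot: [-180.0, 0.0, 174.7]
ft_force: [-0.4, 0.5, -1.8]
finger_gap: 11.1
grip_force: 78.6
```

Call:
{"method": "step_arm", "body": {
  "targets": [
    [[0, 0, -0.6, 0, 0, 0], [0, 0, -1.2, 0, 0, 0], [0, 0, -1.8, 0, 0, 0], [0, 0, -1.8, 0, 0, 0], [0, 0, -1.8, 0, 0, 0]]
  ]
}}

```text
time: 18.2
tool_pos: [436.7, -297.7, 136.2]
tcp_rot: [-180.0, 0.0, 174.7]
ft_force: [-5.0, 2.4, 7.0]
finger_gap: 11.0
grip_force: 80.3
```

The shelf is seated: contact at 136.2, level, +10 N. Now I'll release and rise.

Call:
{"method": "step_arm", "body": {
  "targets": [
    [[0, 0, 0, 0, 0, 0], [0, 0, 0, 0, 0, 0], [0, 0, 0, 0, 0, 0], [0, 0, 0, 0, 0, 0], [0, 0, 0, 0, 0, 0], [0, 0, 0, 0, 0, 0]]
  ],
  "fingers": 0
}}

```text
time: 18.7
tool_pos: [436.6, -297.3, 134.9]
tcp_rot: [180.0, -0.0, 174.7]
ft_force: [0.1, -0.7, -0.3]
finger_gap: 42.6
grip_force: 0.0
```

Call:
{"method": "step_arm", "body": {
  "targets": [
    [[0, 0, 8, 0, 0, 0], [0, 0, 20, 0, 0, 0], [0, 0, 40, 0, 0, 0], [0, 0, 65, 0, 0, 0], [0, 0, 95, 0, 0, 0], [0, 0, 125, 0, 0, 0], [0, 10, 155, 0, 0, 0], [0, 40, 165, 0, 0, 0], [0, 80, 165, 0, 0, 0], [0, 120, 165, 0, 0, 0], [0, 160, 165, 0, 0, 0], [0, 200, 165, 0, 0, 0]]
  ]
}}

```text
time: 19.7
tool_pos: [436.4, -95.9, 301.7]
tcp_rot: [-180.0, 0.1, 174.6]
ft_force: [0.8, 0.8, -0.1]
finger_gap: 42.6
grip_force: 0.0
```

Call:
{"method": "step_arm", "body": {
  "targets": [
    [[0, 0, 0, 0, 0, 0], [0, 0, 0, 0, 0, 0], [0, 0, 0, 0, 0, 0]]
  ]
}}

```text
time: 19.95
tool_pos: [436.9, -97.4, 301.2]
tcp_rot: [-179.9, 0.1, 174.8]
ft_force: [-0.3, -0.2, 0.1]
finger_gap: 42.7
grip_force: 0.0
```

```bash
python3 - <<'E'
from h import *
import pickle
d={n:vision.snapshot(n) for n in ("scene","top")}; pickle.dump(d,open("s3.pkl","wb"))
C=np.array([432.4,-296.2,88]);M=R.from_euler("z",-5.2,degrees=True)
# check by grey-area: shelf region mask in top vs predicted outline (rim z=16)
for n,(x,y) in(("scene",(270,270)),("top",(360,230))):
    im=d[n]["img"].copy(); q=proj(d[n],M.apply([[-98,-38,16],[98,-38,16],[98,38,16],[-98,38,16]])+C); print(n,q.round(1).tolist())
    g=cv2.absdiff(im,pickle.load(open("s1.pkl","rb"))[n]["img"]).max(2)>25
    mk=np.zeros(g.shape,np.uint8); cv2.fillPoly(mk,[q.round().astype(int)],1); roi=cv2.dilate(mk,np.ones((41,41)))
    w=(g&(roi>0)).astype(np.uint8); w=cv2.morphologyEx(w,cv2.MORPH_OPEN,np.ones((3,3)))
    k,l,st,ce=cv2.connectedComponentsWithStats(w); i=1+st[1:,4].argmax()
    print(cv2.minAreaRect(cv2.findNonZero((l==i).astype(np.uint8))),cv2.minAreaRect(q.astype(np.float32)))
h=np.hstack([cv2.resize(d["scene"]["img"][280:420,270:400],None,fx=3,fy=3,interpolation=cv2.INTER_CUBIC),cv2.resize(d["top"]["img"][225:365,350:480],None,fx=3,fy=3,interpolation=cv2.INTER_CUBIC)])
cv2.imwrite("pics/f.png",h)
E
```

```text
scene [[318.9, 395.1], [400.4, 338.7], [375.8, 311.0], [296.0, 362.6]]
((348.9615173339844, 352.6922607421875), (42.711917877197266, 104.56099700927734), 56.3099365234375) ((348.1899108886719, 350.6604309082031), (39.83426284790039, 99.44976806640625), 55.301048278808594)
top [[420.2, 336.4], [427.4, 255.4], [396.4, 252.0], [388.8, 333.0]]
((397.4671936035156, 302.8606872558594), (55.95108413696289, 104.4782485961914), 5.19442892074585) ((408.3062438964844, 294.2039794921875), (31.575733184814453, 81.76365661621094), 5.417298793792725)
```

I've used all ten views, so I'll do the last check of level and alignment numerically.

```bash
python3 - <<'E'
from h import *
import pickle
d=pickle.load(open("s3.pkl","rb"))
g=cv2.GaussianBlur(cv2.cvtColor(d["top"]["img"],cv2.COLOR_BGR2GRAY),(3,3),0).astype(float)
q=np.array([[420.2,336.4],[427.4,255.4],[396.4,252.0],[388.8,333.0]])
def edge(a,b):  # strongest gradient across the predicted edge a-b
    t=(b-a)/np.linalg.norm(b-a); n=np.array([-t[1],t[0]]); s=np.arange(-5,5.01,.25); o=[];L=np.linspace(.12,.88,30)
    for k in L:
        p=(a+k*(b-a)+s[:,None]*n).astype(np.float32)
        v=cv2.remap(g.astype(np.float32),p[:,0][None],p[:,1][None],cv2.INTER_LINEAR)[0]
        o.append(s[np.abs(np.gradient(v)).argmax()])
    o=np.array(o); c=np.polyfit(L*np.linalg.norm(b-a),o,1); return "offset px %.2f, slope deg %.2f, spread %.2f"%(np.median(o),np.degrees(c[0]),o.std())
for i in range(4): print("top",i,edge(q[i],q[(i+1)%4]))
g=cv2.GaussianBlur(cv2.cvtColor(d["scene"]["img"],cv2.COLOR_BGR2GRAY),(3,3),0).astype(float)
q=np.array([[318.9,395.1],[400.4,338.7],[375.8,311.0],[296.0,362.6]])
for i in range(4): print("scene",i,edge(q[i],q[(i+1)%4]))
E
```

```text
top 0 offset px 1.50, slope deg -0.19, spread 0.35
top 1 offset px 0.25, slope deg 1.08, spread 0.35
top 2 offset px 3.75, slope deg -1.66, spread 2.51
top 3 offset px 0.50, slope deg 0.72, spread 0.32
scene 0 offset px 2.25, slope deg 0.99, spread 1.86
scene 1 offset px 1.38, slope deg 6.30, spread 2.16
scene 2 offset px 0.00, slope deg 0.41, spread 0.38
scene 3 offset px 1.50, slope deg 1.78, spread 1.39
```

The shelf edges follow the predicted seated pose, within about 1° and 1 to 2 px on the clean edges. The robot is clear, so I'll hand in.

```bash
python3 -c "
from bench import r
print(r.hand_in())"
```

```text
the job is handed in; nothing more can be done
None
```

I handed the job in at about 20 s, and no verdict came back: the loose jar stands in the empty pocket, and the shelf is threaded over the rod, seated on the collar and posts, and released, with its last alignment check done by image code because the ten views were used up.

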